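Stroke the lubricator and read its dipstick

TASK

Give the bandsaw's lubricator a shot of oil by pressing its pump plunger fully down to its stop and letting it spring back up. Then take the gauge rod from its wooden cradle, push it into the slanted guide tube until its collar stops on the tube's mouth, draw it right out again, and finish while still holding the rod steady and level in the air, about 20 cm above the bench, so that its tip can be read. Leave the jar, the wood offcut and the screwdriver where they are.

Things in the scene. Friction and masses are not known exactly. Their poses are not given: they have to be found in the camera images.
- lubricator: Grey oil tank, 90 (x) x 150 (y) x 120 mm high on a 110 x 170 mm foot plate, fixed to the bench, left or right, turned up to 0.35 rad. Origin: centre of its underside, z up. On its top: the pump plunger at x +10, y +45 mm; a fixed steel filler cap (40 mm wide, 12 mm high) at x -12, y -45 mm. The guide tube slants out of its +x side (away from the robot at yaw 0).
- guide_tube: Brass tube fixed to the tank, bore 15 mm, outside 24 mm, 90 mm long, its outer 40 mm showing, rising outwards at 32 degrees above level. Origin: centre of its mouth (outer end), 79 mm ahead (+x) of and 111 mm above the lubricator's origin. z: the tube's axis, pointing out of the mouth (up and away from the tank); y is level.
- plunger (a joint): Pump plunger on the tank, slides straight down: 0 up at rest, 0.020 m fully down at its stop. Its spring pushes back with about 4 N at rest and 10 N at the stop and returns it when let go.
- plunger_top (a point): Centre of the top of the plunger's flat round black head (36 mm across, 12 mm thick), 165 mm above the bench when up; moves with the plunger.
- cradle: Fixed light-wood cradle for the rod, on the other side from the tank, turned up to 0.4 rad: base board 200 (x) x 70 (y) x 12 mm with two slotted posts, each 16 mm (x) by 50 mm (y): at x +132 mm (62 mm high, under the handle's end) and x -5 mm (68 mm high, under the shaft). Origin: on its underside, 50 mm from the board's middle towards the rod's tip, z up.
- gauge_rod: Loose dipstick, 175 mm long, 0.11-0.2 kg, lying level in the cradle 60 mm above the bench, origin over the cradle's x +100 mm; lifts straight up. Origin: centre of its black handle, on the axis. x: from tip to handle; z up as it lies. Handle: flat bar, x -40 to 40 mm, 14 wide (y), 20 high (z). Collar 24 mm across, x -60 to -50. Steel shaft 10 mm across, on to the tapered tip at x -135.
- rod_tip (a point): Tip of the gauge rod (rod frame x -135 mm, on the axis).
- collar_face (a point): Centre of the collar's face that looks to the tip (rod frame x -60 mm); it lies on the tube's mouth when the rod is fully in, with 75 mm of rod inside.
- jar: Glass jar with a steel lid, 56 mm across, 75 mm high, standing between and beyond the two. Bystander. Origin: centre of underside.
- offcut: Dark wood offcut 130 x 60 x 35 mm lying to the left. Bystander. Origin: centre of underside.
- screwdriver: Screwdriver lying to the right, about 200 mm long. Bystander. Origin: centre of underside.
There are look-alikes about, which are no part of the job. Of the things that look like the lubricator, take the one that is farthest to the robot's left at the start.

How it is judged:
By the outcome, as a careful person would: the job done as asked, in the order asked, and still so for the second after the job is handed in, while the arm keeps its last pose, push and grip.
It also fails if it takes over 59 s, if anything falls off the work surface, if the arm or the gripper's body presses on something with over 40 N, if the wrist force passes 120 N, or if a joint passes its speed limit or range.

ROBOT

A 7-joint arm with a two-finger parallel gripper is mounted at the origin on the work surface. World frame = base frame: x ahead of the robot, y to its left, z up, the work surface at z = 0. Lengths are in m, angles in rad, forces in N, time in s.
With the tool pointing down it reaches from about 0.4 to 0.85 m from the base axis. Payload 10.4 kg.
Tool frame: the origin (TCP) lies midway between the tips of the shut fingers; the grasp point (between the pads) lies hold_point_z behind it (hold_point_z is the distance from the TCP to the grasp point, in m); z points along the fingers, y is the line along which they close (so a half turn about z gives the same grasp; the last joint's range is limited). The gripper opens to 87 mm and grips with 3 to 60 N. Pads are 19 mm wide; open, the fingers measure 117 mm over their backs; the gripper's body (75 mm by 190 mm) begins 51 mm behind the grasp point.
Start: joints at [-1.367, 0.332, -0.065, 1.46, 0.022, 1.35, -0.088], TCP at [0.141, 0.609, 0.223] pointing down, gripper open.
Joint ranges: [-2.6, 2.6], [-0.5, 2.12], [-1.47, 1.34], [0.16, 2.42], [-1.27, 4.41], [0.06, 2.06], [-2.6, 2.6]. Speed limits (rad/s): [2.22, 2.22, 2.79, 2.79, 3.14, 3.14, 3.14].

INTERFACE

Orientations are given as a unit quaternion [x, y, z, w].
In Python, from bench import * gives the robot as it stands. The module is installed in compiled form; this text tells all that it offers.
- The arm moves only by the tool drive_tool, never from a script. Its argument "increments" is a list of rows, each a list of 6 numbers: the shift along the tool's x, y, z scaled (see below), then the turn, a rotation vector about the tool's x, y, z scaled (see below). In form: [[dx, dy, dz, rx, ry, rz], ...]. A call has exactly 5 rows; each row is the pose to reach, as a shift and turn from the pose commanded when the call began, along the tool's axes at that moment; what a row does not reach only later rows make up. The controller multiplies each number of a shift by 300 mm and each number of a turn by pi/4 rad. A row lasts 1/12 s, in which the tool goes at most 41.7 mm and 7.16 degrees, less where a joint would pass 70% of its speed; a pose out of reach is approached as far as the arm can. A call with a number of a shift or a turn outside -1 to 1 is refused whole. A call with a gripper value outside its range is refused whole. "claw" is the closure, from 0 (fully open) to 1 (shut), set as the call begins (left out, the last holds). The fingers move at their own pace and stop on an object; "force" is the grip in N (left out, the last holds). Time passes only in rows, so rows that repeat a pose let the fingers close, or fill a call up. It gives the time, the measured TCP pose, the force, the opening and the grip force at its end, in the units of the state.
- read_state(): the state, without advancing time (a new reading comes with each control period).
- camera(name): name is "scene" or "top"; returns the picture (480x640x3 uint8, blue, green, red); there is no depth.
- get_calibration(name): a dict with "K" (3x3 intrinsics, pixels), "k1" (the pictures are not rectified: a ray, as slopes to the right and down, at radius r is drawn at 1 + k1 r^2 times it, then the intrinsics apply), "position" and "rotation" of the camera in the world. Camera axes: x right, y down, z forward; pixel columns grow to the right and rows downward; lengths in m; the calibration is good to about 2 mm. A picture is of the moment at which its call begins. get_calibration takes no time and is no camera call.
- close_job(): hands the job in; it is judged then, once.
The state is a dict: "time": time; "joint_positions": joint angles; "joint_vel": joint speeds; "joint_torque": joint torques, N m; "ee_pos": TCP position; "eef_rot": TCP orientation; "ft_force": force on the tool from outside, world axes, zero at the start; "torque": the same for the moment, N m; "width": finger opening in m; "grip_force": force on a finger pad.
Only numpy, scipy, OpenCV 4.12 (cv2) and the standard library are available. Lean on these libraries where they do the work, as an engineer would, in place of code of your own. Each camera call takes 0.05 s, during which the arm holds its last target. There are 200 camera calls.

## Working session

There is one attempt and no reset: what is moved stays moved. The work goes in short steps, Python scripts to look and compute and a tool call to move; the robot and the scene stay as the last step left them, time stands still between calls to the robot, and variables do not carry over. Pictures are saved under pics/ and viewed, at most 10 in all, crops included, and the job is handed in when it is done.

Besides the shell and the picture viewer there is one more tool, called after "Request:" by a JSON object that holds its "fn" and its "kwargs". drive_tool: Moves the arm, as the interface text tells. Its arguments: {"type":"object","properties":{"increments":{"type":"array","items":{"type":"array","items":{"type":"number"}}},"claw":{"type":"number"},"force":{"type":"number"}},"required":["increments"]}

```bash
mkdir -p pics; ls; python3 - <<'E'
from bench import *
import cv2
s=read_state();print(s)
for n in("scene","top"):
    cv2.imwrite(f"pics/{n}0.png",camera(n));print(n,get_calibration(n))
E
```

```text
pics
{'time': 0.0, 'joint_positions': array([-1.36663192,  0.33289482, -0.06469744,  1.46091827,  0.02159858,
        1.34987579, -0.08849451]), 'joint_vel': array([-4.61877127e-04, -9.32582864e-04,  1.07920170e-03,  4.29688695e-04,
        2.64664414e-06,  1.68599669e-03, -8.09790417e-04]), 'joint_torque': array([-9.77192503e-04, -6.23259473e+01,  2.44971999e-02, -3.89894235e+01,
       -6.13275287e-02,  3.97022814e-02,  1.20188211e-04]), 'ee_pos': array([0.14043858, 0.6086373 , 0.22175059]), 'eef_rot': array([ 1.13127848e-01,  9.93580193e-01, -6.98756937e-04, -4.82711893e-05]), 'ft_force': array([-0.50787882, -0.55349767,  0.14259896]), 'torque': array([-0.01852779,  0.07498   ,  0.07077587]), 'grip_force': 0.0, 'width': 0.08716104857882989}
scene {'K': array([[527.9381174 ,   0.        , 324.2839375 ],
       [  0.        , 527.9381174 , 238.90306711],
       [  0.        ,   0.        ,   1.        ]]), 'k1': 0.04339131357209987, 'position': array([1.38547398, 0.24111636, 0.95574901]), 'rotation': array([ 0.54950008,  0.72484816, -0.33755975, -0.24227716])}
top {'K': array([[478.31837666,   0.        , 323.18349724],
       [  0.        , 478.31837666, 234.30400711],
       [  0.        ,   0.        ,   1.        ]]), 'k1': -0.09392882967254224, 'position': array([ 0.33366044, -0.01743107,  1.36503798]), 'rotation': array([-0.70433951,  0.70684513, -0.04602207,  0.04645193])}
```

View pics/top0.png

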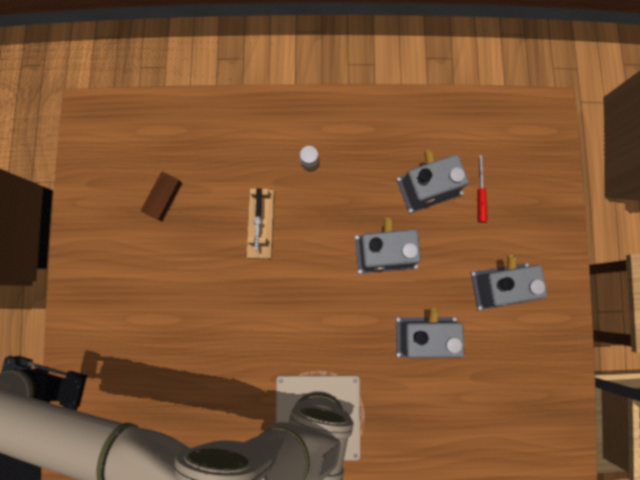

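View pics/scene0.png

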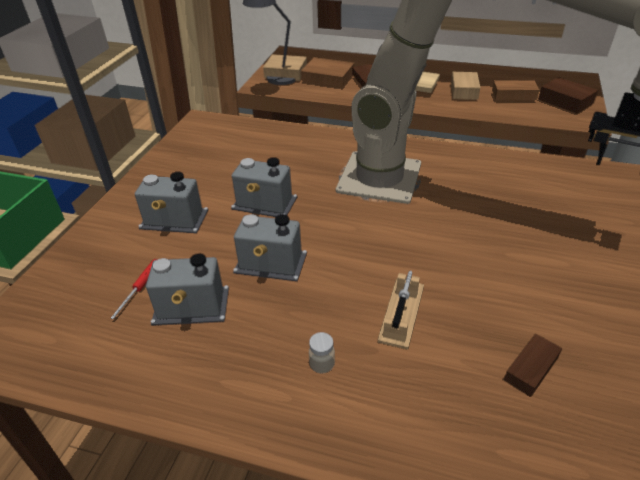

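The top picture (up = +x, left = +y) shows four tanks: (388,250), (432,180), (510,285) and (431,338). The one farthest left is (388,250), which is (270,245) in the scene picture. The cradle is at (259,223) top and (403,310) scene, the jar at (309,157), the offcut at (161,196) and the screwdriver at (482,195), all in the top picture. Next, a close crop of tank and cradle from both views.

```bash
python3 - <<'E'
import cv2,numpy as np
def c(n,u,v):
    im=cv2.imread(f"pics/{n}0.png")[v:v+75,u:u+100]
    im=cv2.resize(im,(400,300),interpolation=cv2.INTER_CUBIC)
    for k in range(0,100,10):
        cv2.line(im,(k*4,0),(k*4,6 if k%50 else 14),(0,255,0),1)
        if k<75: cv2.line(im,(0,k*4),(6 if k%50 else 14,k*4),(0,255,0),1)
    return im
a=np.hstack([c("top",340,205),c("scene",225,208)]);b=np.hstack([c("top",210,185),c("scene",355,270)])
cv2.imwrite("pics/m1.png",np.vstack([a,b]))
E
```

```text
(no output)
```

View pics/m1.png

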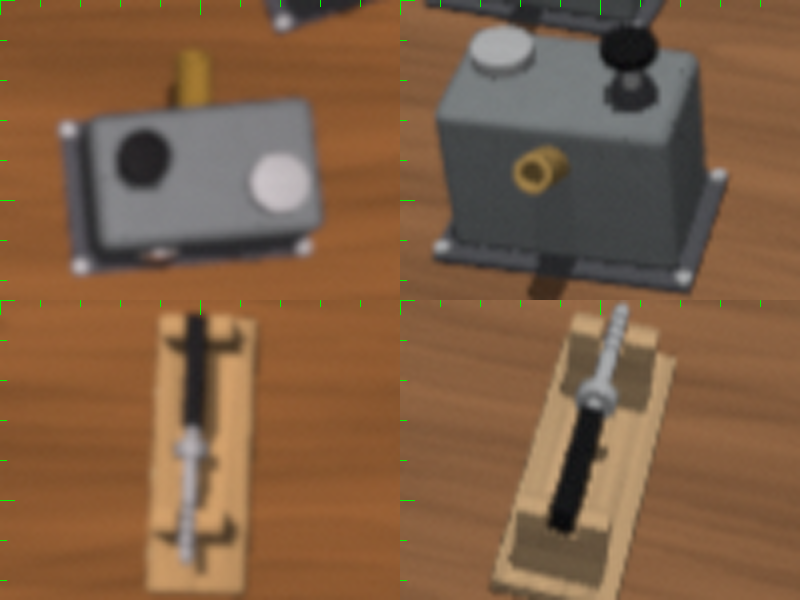

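The choice is confirmed: this tank has its plunger at (376,244) and cap at (410,251) in top, with the tube pointing away from the robot. The rod lies with its handle away from the robot. Next I fit both poses.

```bash
cat > h.py <<'E'
import numpy as np,cv2
from scipy.spatial.transform import Rotation as R
from scipy.optimize import least_squares
from bench import *
def proj(n,P):
    c=get_calibration(n);q=np.asarray(c["rotation"]);
    p=R.from_quat(q).inv().apply(np.atleast_2d(P)-c["position"])
    s=p[:,:2]/p[:,2:];s=s*(1+c["k1"]*(s**2).sum(1,keepdims=True))
    return s*c["K"][0,0]+c["K"][:2,2]
def W(v,L):
    L=np.atleast_2d(L).astype(float);c,s=np.cos(v[2]),np.sin(v[2])
    return np.c_[v[0]+c*L[:,0]-s*L[:,1],v[1]+s*L[:,0]+c*L[:,1],L[:,2]]
def fit(obs,v0):
    f=lambda v:np.concatenate([(proj(n,W(v,L))[0]-px) for n,L,px in obs])
    r=least_squares(f,v0,loss='soft_l1');return r.x,r.fun.reshape(-1,2)
def rows(pos,rot):
    "increment (scaled) from measured pose to world target"
    s=read_state();q=R.from_quat(s["eef_rot"])
    d=q.inv().apply(np.array(pos)-s["ee_pos"])/.3
    w=(q.inv()*rot).as_rotvec()/(np.pi/4)
    return np.round(np.r_[d,w],4)
def toolrot(yaw,tilt=0):
    "tool x=-rod x; rod x along yaw, raised by tilt"
    c,s=np.cos(yaw),np.sin(yaw);ct,st=np.cos(tilt),np.sin(tilt)
    rx=np.array([c*ct,s*ct,st]);rz=np.array([-c*st,-s*st,ct]);
    return R.from_matrix(np.c_[-rx,np.cross(rz,rx),-rz])
E
python3 - <<'E'
import bench
print([x for x in dir(bench) if x[0]!='_'], getattr(bench,'hold_point_z',None))
from h import *
t=lambda x,y:np.array([340+x/4,205+y/4]);s=lambda x,y:np.array([225+(x-400)/4,208+y/4])
T,S='top','scene'
o=[(T,(.01,.045,.165),t(143,158)),(T,(-.012,-.045,.132),t(281,183)),(T,(.045,.075,.12),t(92,119)),(T,(.045,-.075,.12),t(308,99)),
(T,(-.045,-.075,.12),t(321,223)),(T,(-.045,.075,.12),t(103,249)),(S,(.01,.045,.165),s(628,47)),(S,(-.012,-.045,.132),s(502,44)),
(S,(.079,0,.111),s(533,172)),(S,(.055,.085,.0),s(689,292)),(S,(.055,-.085,.0),s(434,258))]
v,e=fit(o,[.35,-.2,0]);print("lub",v);print(e.round(1))
np.save("lub.npy",v);print("plunger",W(v,(.01,.045,.165)),"mouth",W(v,(.079,0,.111)))
t=lambda x,y:np.array([210+x/4,185+(y-300)/4]);s=lambda x,y:np.array([355+(x-400)/4,270+(y-300)/4])
o=[(T,(.15,.035,.012),t(160,317)),(T,(.15,-.035,.012),t(256,320)),(T,(-.05,-.035,.012),t(243,593)),(T,(-.05,.035,.012),t(147,590)),
(T,(-.035,0,.06),t(186,563)),(T,(.14,0,.07),t(195,315)),(S,(.15,-.035,.012),s(492,580)),(S,(-.05,.035,.012),s(677,355)),
(S,(-.035,0,.06),s(623,303)),(S,(.14,0,.06),s(560,528))]
v,e=fit(o,[.4,.1,0]);print("cradle",v);print(e.round(1));np.save("cr.npy",v);print("rod",W(v,(.1,0,.06)))
print(read_state()["time"])
E
```

```text
['PlanningError', 'camera', 'close_job', 'get_calibration', 'hold_point_z', 'read_state'] 0.0187
lub [ 0.45925859 -0.19476353  0.09177874]
[[-0.3  0. ]
 [-0.8  0.3]
 [-2.1 -0.5]
 [ 0.3 -0.8]
 [ 1.1  2.1]
 [-1.3  1.2]
 [-0.4 -2. ]
 [-0.6 -0. ]
 [-0.5  0.3]
 [-0.   0.3]
 [-0.4  0.8]]
plunger [[ 0.46509225 -0.14903642  0.165     ]] mouth [[ 0.5379261  -0.18752318  0.111     ]]
cradle [ 0.49405536  0.16681689 -0.02634451]
[[-1.1 -0.2]
 [-1.  -0.5]
 [-0.4  0.2]
 [-0.9  0.4]
 [-0.5  0.5]
 [-0.7 -0.6]
 [-1.3 -0.6]
 [-1.   0.3]
 [-1.1  0.6]
 [-0.5 -1.4]]
rod [[0.59402066 0.16418274 0.06      ]]
0.1
```

```bash
python3 - <<'E'
from h import *
s=read_state();q=R.from_quat(s["eef_rot"])
p=s["ee_pos"]
for w in[(.32,.48,.24),(.47,.33,.24),(.47,.14,.24),(.465,-.03,.24),(.465,-.149,.21)]:
    print(np.round(q.inv().apply(np.array(w)-p)/.3,3));p=np.array(w)
print(rows(p,toolrot(.0918))[3:])
E
```

```text
[-0.68  -0.283 -0.06 ]
[-0.6   -0.375  0.001]
[-0.142 -0.617  0.001]
[-0.111 -0.556  0.001]
[-0.089 -0.386  0.1  ]
[-1.600e-03 -2.000e-04 -4.057e-01]
```

Request:
{"fn": "drive_tool", "kwargs": {"increments": [[-0.3, -0.12, -0.06, 0, 0, 0], [-0.5, -0.2, -0.06, 0, 0, 0], [-0.65, -0.27, -0.06, 0, 0, 0], [-0.65, -0.27, -0.06, 0, 0, 0], [-0.65, -0.27, -0.06, 0, 0, 0]], "claw": 1, "force": 20}}

```text
time: 0.52
ee_pos: [0.3105, 0.4869, 0.2402]
eef_rot: [0.113, 0.994, -0.0, -0.0]
ft_force: [1.6, 0.4, -0.4]
width: 0.0616
grip_force: 0.0
```

Request:
{"fn": "drive_tool", "kwargs": {"increments": [[-0.6, -0.375, 0, 0, 0, 0], [-0.6, -0.375, 0, 0, 0, 0], [-0.6, -0.375, 0, 0, 0, 0], [-0.6, -0.375, 0, 0, 0, 0], [-0.6, -0.375, 0, 0, 0, 0]]}}

```text
time: 0.93
ee_pos: [0.4575, 0.3394, 0.2402]
eef_rot: [0.113, 0.994, -0.0, -0.0]
ft_force: [1.0, 1.2, 0.2]
width: 0.0286
grip_force: 0.0
```

Request:
{"fn": "drive_tool", "kwargs": {"increments": [[-0.14, -0.61, 0, 0, 0, 0], [-0.14, -0.61, 0, 0, 0, 0], [-0.14, -0.61, 0, 0, 0, 0], [-0.14, -0.61, 0, 0, 0, 0], [-0.14, -0.61, 0, 0, 0, 0]]}}

```text
time: 1.35
ee_pos: [0.4563, 0.1481, 0.2402]
eef_rot: [0.116, 0.993, -0.0, -0.0]
ft_force: [-0.0, -1.0, -0.4]
width: 0.0016
grip_force: 0.0
```

Request:
{"fn": "drive_tool", "kwargs": {"increments": [[-0.1, -0.55, 0, 0, 0, -0.1], [-0.1, -0.55, 0, 0, 0, -0.2], [-0.1, -0.55, 0, 0, 0, -0.3], [-0.1, -0.55, 0, 0, 0, -0.4], [-0.1, -0.55, 0, 0, 0, -0.4]]}}

```text
time: 1.77
ee_pos: [0.4476, -0.0221, 0.2405]
eef_rot: [-0.042, 0.999, -0.0, 0.0]
ft_force: [0.1, 0.0, 0.1]
width: 0.0003
grip_force: 0.0
```

```bash
python3 - <<'E'
from h import *
s=read_state();print(s["ee_pos"],s["ft_force"],s["width"]);print(rows((.465,-.149,.20),toolrot(.0918)))
E
```

```text
[ 0.44762282 -0.02208739  0.24051972] [0.08130731 0.01403365 0.14994728] 0.0003434708957651283
[-2.180e-02 -4.263e-01  1.354e-01 -9.000e-04  4.000e-04 -8.900e-03]
```

Go above the plunger, then look from close by.

Request:
{"fn": "drive_tool", "kwargs": {"increments": [[-0.02, -0.2, 0.05, 0, 0, 0], [-0.022, -0.426, 0.1, 0, 0, -0.009], [-0.022, -0.426, 0.135, 0, 0, -0.009], [-0.022, -0.426, 0.135, 0, 0, -0.009], [-0.022, -0.426, 0.135, 0, 0, -0.009]]}}

```text
time: 2.18
ee_pos: [0.4649, -0.1439, 0.1985]
eef_rot: [-0.044, 0.999, -0.0, -0.001]
ft_force: [0.1, 0.2, 0.6]
width: 0.0007
grip_force: 0.0
```

```bash
python3 - <<'E'
from h import *
s=read_state();print(s["ee_pos"]);print(rows((.465,-.149,.168),toolrot(.0918)))
im=camera("scene");p=proj("scene",s["ee_pos"])[0];print(p,proj("scene",W(np.load("lub.npy"),(.01,.045,.165))))
cv2.imwrite("pics/c1.png",cv2.resize(im[170:290,210:340],None,fx=5,fy=5,interpolation=cv2.INTER_CUBIC)[:600])
E
```

```text
[ 0.46488097 -0.14394296  0.19846045]
[ 0.0008 -0.0168  0.1015 -0.0009 -0.0033 -0.0036]
[282.6789537  206.99047908] [[281.64807239 217.78599407]]
```

View pics/c1.png

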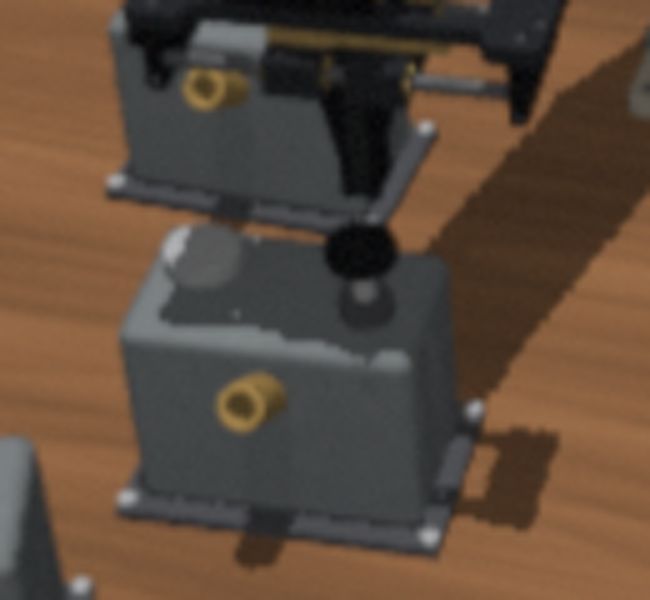

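The shut fingertips, at (282,209), are directly over the plunger head at (282,219). Pressing now.

Request:
{"fn": "drive_tool", "kwargs": {"increments": [[0, 0, 0.05, 0, 0, 0], [0, 0, 0.1, 0, 0, 0], [0, 0, 0.13, 0, 0, 0], [0, 0, 0.15, 0, 0, 0], [0, 0, 0.167, 0, 0, 0]]}}

```text
time: 2.65
ee_pos: [0.4665, -0.1391, 0.1499]
eef_rot: [-0.048, 0.999, 0.001, 0.0]
ft_force: [-3.5, 3.9, 7.7]
width: 0.0003
grip_force: 4.0
```

Request:
{"fn": "drive_tool", "kwargs": {"increments": [[0, 0, 0.004, 0, 0, 0], [0, 0, 0.008, 0, 0, 0], [0, 0, 0.012, 0, 0, 0], [0, 0, 0.015, 0, 0, 0], [0, 0, 0.015, 0, 0, 0]]}}

```text
time: 3.07
ee_pos: [0.4665, -0.139, 0.146]
eef_rot: [-0.048, 0.999, 0.001, 0.0]
ft_force: [-3.3, 3.5, 8.9]
width: 0.0005
grip_force: 4.4
```

Request:
{"fn": "drive_tool", "kwargs": {"increments": [[0, 0, 0.004, 0, 0, 0], [0, 0, 0.008, 0, 0, 0], [0, 0, 0.01, 0, 0, 0], [0, 0, 0.01, 0, 0, 0], [0, 0, 0.01, 0, 0, 0]]}}

```text
time: 3.48
ee_pos: [0.4667, -0.1391, 0.1451]
eef_rot: [-0.048, 0.999, 0.002, 0.0]
ft_force: [-15.5, 7.8, 35.5]
width: 0.0005
grip_force: 17.4
```

```bash
python3 - <<'E'
from h import *
s=read_state();print(s["ee_pos"],s["eef_rot"],s["ft_force"],s["torque"],s["joint_positions"]);
E
```

```text
[ 0.46668595 -0.13905516  0.14510342] [-4.79598813e-02  9.98847924e-01  1.58760811e-03  3.92137845e-04] [-15.45467519   7.75464237  35.51847163] [ 1.66691137  3.52572908 -0.02867562] [-0.42873321  0.08479811  0.66365654  1.94618835 -0.06135157  1.1293998
  1.9261737 ]
```

Plunger is on its stop (z 0.145, force jump). Releasing and heading to the rod.

Request:
{"fn": "drive_tool", "kwargs": {"increments": [[0, 0, -0.05, 0, 0, 0], [0, 0, -0.12, 0, 0, 0], [0, 0, -0.25, 0, 0, 0], [0, 0, -0.33, 0, 0, 0], [0, 0, -0.33, 0, 0, 0]]}}

```text
time: 3.9
ee_pos: [0.4684, -0.1407, 0.2465]
eef_rot: [-0.048, 0.999, -0.0, 0.004]
ft_force: [0.1, 0.3, -0.5]
width: 0.0002
grip_force: 0.0
```

```bash
python3 - <<'E'
from h import *
print(rows((.55,.02,.24),toolrot(-.0263)));print(rows((.594,.1642,.18),toolrot(-.0263)))
im=camera("scene")
cv2.imwrite("pics/c2.png",cv2.resize(im[170:290,210:340],None,fx=3,fy=3,interpolation=cv2.INTER_CUBIC))
E
```

```text
[-3.214e-01  5.072e-01  2.390e-02  1.000e-04  9.500e-03  1.547e-01]
[-5.116e-01  9.719e-01  2.251e-01  1.000e-04  9.500e-03  1.547e-01]
```

View pics/c2.png

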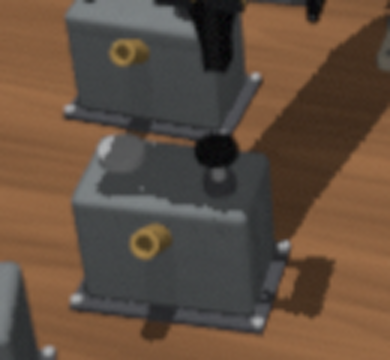

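The plunger head has sprung back up, at (215,152) in the crop, the same as before the press.

Request:
{"fn": "drive_tool", "kwargs": {"increments": [[-0.1, 0.15, 0, 0, 0.01, 0.05], [-0.2, 0.3, 0, 0, 0.01, 0.155], [-0.32, 0.507, 0.024, 0, 0.01, 0.155], [-0.32, 0.507, 0.024, 0, 0.01, 0.155], [-0.32, 0.507, 0.024, 0, 0.01, 0.155]], "claw": 0}}

```text
time: 4.37
ee_pos: [0.548, 0.0273, 0.2321]
eef_rot: [0.01, 1.0, 0.0, -0.005]
ft_force: [-1.0, 1.0, -0.4]
width: 0.0265
grip_force: 0.0
```

Request:
{"fn": "drive_tool", "kwargs": {"increments": [[-0.05, 0.15, 0.05, 0, 0, 0], [-0.1, 0.3, 0.1, 0, 0, 0], [-0.132, 0.485, 0.2, 0, 0, 0], [-0.132, 0.485, 0.2, 0, 0, 0], [-0.132, 0.485, 0.2, 0, 0, 0]]}}

```text
time: 4.78
ee_pos: [0.5876, 0.1731, 0.1682]
eef_rot: [0.009, 1.0, 0.0, -0.007]
ft_force: [-1.1, 0.5, -0.9]
width: 0.059
grip_force: 0.0
```

```bash
python3 - <<'E'
from h import *
im=camera("top")
s=read_state();print(s["ee_pos"],s["width"]);print(rows((.594,.1642,.12),toolrot(-.0263)))
cv2.imwrite("pics/c3.png",cv2.resize(im[140:290,190:350],None,fx=4,fy=4,interpolation=cv2.INTER_CUBIC))
print(proj("top",s["ee_pos"]),proj("top",W(np.load("cr.npy"),(.1,0,.06))))
E
```

```text
[0.5882507  0.16894345 0.1699283 ] 0.06310216723536592
[-0.0217 -0.0152  0.1662 -0.0021 -0.017   0.0079]
[[250.25117939 196.79771647]] [[257.97377501 202.969696  ]]
```

View pics/c3.png

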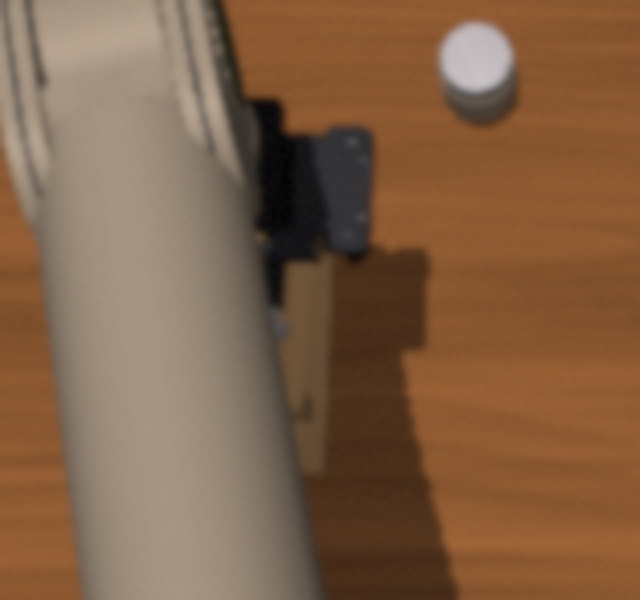

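The arm hides the rod from above. The fit's residuals are good to about 2 mm, well within the 87 mm opening, so I descend.

Request:
{"fn": "drive_tool", "kwargs": {"increments": [[-0.02, -0.01, 0.05, 0, -0.017, 0.008], [-0.02, -0.01, 0.1, 0, -0.017, 0.008], [-0.02, -0.01, 0.166, 0, -0.017, 0.008], [-0.02, -0.01, 0.166, 0, -0.017, 0.008], [-0.02, -0.01, 0.166, 0, -0.017, 0.008]], "claw": 0}}

```text
time: 5.25
ee_pos: [0.5952, 0.1601, 0.1232]
eef_rot: [0.017, 1.0, -0.001, 0.002]
ft_force: [0.3, 0.0, -0.2]
width: 0.0861
grip_force: 0.0
```

```bash
python3 - <<'E'
from h import *
im=camera("scene")
s=read_state();print(s["ee_pos"],s["width"],s["joint_positions"]);print(rows((.594,.1642,.042),toolrot(-.0263)))
cv2.imwrite("pics/c4.png",cv2.resize(im[230:350,340:480],None,fx=5,fy=5,interpolation=cv2.INTER_CUBIC))
print(proj("scene",W(np.load("cr.npy"),[(.1,0,.07),(.14,0,.06),(.06,0,.07)])))
E
```

```text
[0.59596121 0.16034622 0.12437418] 0.08624879975879754 [-0.68989679  0.40060564  0.44574999  1.6303786  -0.18296599  1.14757647
  1.33631384]
[ 0.0084  0.0128  0.2745 -0.0009  0.0068 -0.0099]
[[398.5826248  309.18514762]
 [394.52090737 325.64373453]
 [402.16077442 296.39286469]]
```

View pics/c4.png

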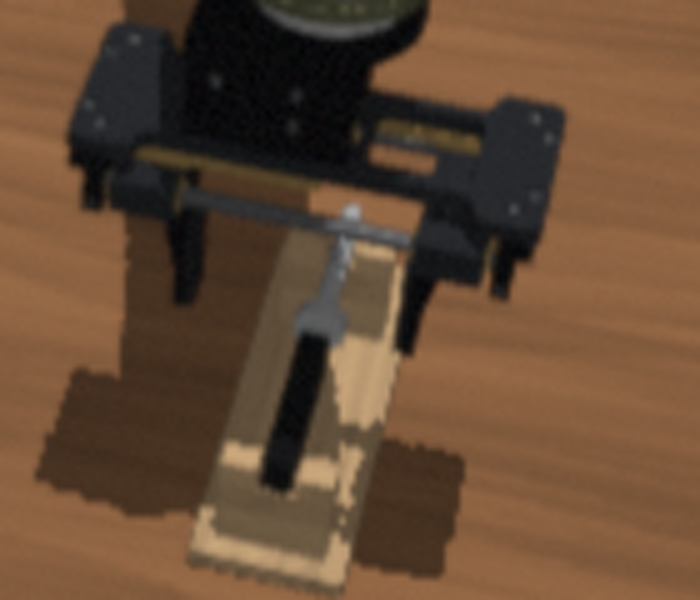

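Open fingers straddle the handle, with tips at about (377,290) and (422,300) and the handle at (400,310). Descending and gripping.

Request:
{"fn": "drive_tool", "kwargs": {"increments": [[0.008, 0.013, 0.07, 0, 0.007, -0.01], [0.008, 0.013, 0.14, 0, 0.007, -0.01], [0.008, 0.013, 0.21, 0, 0.007, -0.01], [0.008, 0.013, 0.26, 0, 0.007, -0.01], [0.008, 0.013, 0.274, 0, 0.007, -0.01]]}}

```text
time: 5.72
ee_pos: [0.5935, 0.1645, 0.0405]
eef_rot: [0.013, 1.0, -0.001, -0.001]
ft_force: [-0.2, -0.3, -0.4]
width: 0.0871
grip_force: 0.0
```

Request:
{"fn": "drive_tool", "kwargs": {"increments": [[0, 0, 0, 0, 0, 0], [0, 0, 0, 0, 0, 0], [0, 0, 0, 0, 0, 0], [0, 0, 0, 0, 0, 0], [0, 0, 0, 0, 0, 0]], "claw": 1, "force": 35}}

```text
time: 6.13
ee_pos: [0.5947, 0.1649, 0.0426]
eef_rot: [0.013, 1.0, 0.0, 0.001]
ft_force: [1.1, 0.2, -0.3]
width: 0.0614
grip_force: 0.0
```

Request:
{"fn": "drive_tool", "kwargs": {"increments": [[0, 0, 0, 0, 0, 0], [0, 0, 0, 0, 0, 0], [0, 0, 0, 0, 0, 0], [0, 0, 0, 0, 0, 0], [0, 0, 0, 0, 0, 0]]}}

```text
time: 6.55
ee_pos: [0.5941, 0.1648, 0.0416]
eef_rot: [0.013, 1.0, -0.0, -0.0]
ft_force: [-0.2, 0.6, 0.7]
width: 0.0286
grip_force: 0.0
```

Request:
{"fn": "drive_tool", "kwargs": {"increments": [[0, 0, 0, 0, 0, 0], [0, 0, 0, 0, 0, 0], [0, 0, 0, 0, 0, 0], [0, 0, 0, 0, 0, 0], [0, 0, 0, 0, 0, 0]]}}

```text
time: 6.97
ee_pos: [0.5942, 0.1648, 0.0416]
eef_rot: [0.013, 1.0, -0.0, 0.0]
ft_force: [-0.1, 0.6, -0.5]
width: 0.0135
grip_force: 35.0
```

```bash
python3 - <<'E'
from h import *
s=read_state();print(s)
E
```

```text
{'time': 6.9667, 'joint_positions': array([-0.6700228 ,  0.49548538,  0.41495275,  1.69229908, -0.22901501,
        1.00216527,  1.36968519]), 'joint_vel': array([-0.00052698, -0.00172596, -0.00083872, -0.00042562, -0.00065866,
        0.00048015,  0.00105668]), 'joint_torque': array([-3.90569901e-02, -6.25873017e+01,  8.78106505e+00, -3.28254569e+01,
        2.24465551e-02,  1.08970441e-01,  3.91225680e-03]), 'ee_pos': array([0.59416975, 0.16478564, 0.04158834]), 'eef_rot': array([ 1.28540991e-02,  9.99917362e-01, -2.03454430e-04,  8.50539787e-06]), 'ft_force': array([-0.05402739,  0.61579169, -0.48309233]), 'torque': array([-0.04647663, -0.02286131,  0.03186142]), 'grip_force': 34.99999285675585, 'width': 0.013521990428258033}
```

Gripped (13.5 mm, 35 N). Lifting, then a long move to the tube.

Request:
{"fn": "drive_tool", "kwargs": {"increments": [[0, 0, -0.05, 0, 0, 0], [0, 0, -0.15, 0, 0, 0], [0, 0, -0.3, 0, 0, 0], [0, 0, -0.45, 0, 0, 0], [0, 0, -0.65, 0, 0, 0]]}}

```text
time: 7.38
ee_pos: [0.5937, 0.1645, 0.2132]
eef_rot: [0.013, 1.0, -0.0, -0.0]
ft_force: [1.5, 1.0, -1.7]
width: 0.0133
grip_force: 35.0
```

Request:
{"fn": "drive_tool", "kwargs": {"increments": [[0, -0.1, 0, 0, 0, 0], [-0.05, -0.22, 0, 0, 0, 0], [-0.1, -0.34, 0, 0, 0, 0], [-0.15, -0.5, 0, 0, 0, 0], [-0.2, -0.62, 0, 0, 0, 0]]}}

```text
time: 7.8
ee_pos: [0.6473, -0.0187, 0.2118]
eef_rot: [0.013, 1.0, -0.0, 0.0]
ft_force: [1.0, 0.8, -1.1]
width: 0.0136
grip_force: 35.0
```

```bash
cat >> h.py <<'E'
def tcp(dist,d=0,dz=0,dm=(0,0,0)):
    "TCP pose with the rod on the tube axis, collar face dist from the mouth"
    v=np.load("lub.npy");m=W(v,(.079,0,.111))[0]+dm;t=np.radians(32)
    q=toolrot(v[2],t);a=-q.as_matrix()[:,0];z=q.as_matrix()[:,2]
    return m+a*(dist+.06+d)+z*(.0187+dz),q
E
python3 - <<'E'
from h import *
s=read_state();print(s["ee_pos"],s["width"],s["joint_positions"])
p,q=tcp(.115);print(p,rows(p,q)); print(rows(p+[0,0,.08],q))
E
```

```text
[ 0.64730157 -0.01869519  0.21178154] 0.013561021625038566 [-0.43803072  0.41774248  0.53878286  1.43719286 -0.21511593  1.3454944
  1.65655697]
[ 0.69557769 -0.17301335  0.18787737] [-0.1737 -0.5102  0.0797 -0.0417 -0.7103 -0.1448]
[-0.1737 -0.5102 -0.1869 -0.0417 -0.7103 -0.1448]
```

Request:
{"fn": "drive_tool", "kwargs": {"increments": [[-0.03, -0.1, -0.05, -0.01, -0.1, -0.02], [-0.07, -0.2, -0.1, -0.02, -0.25, -0.05], [-0.1, -0.3, -0.15, -0.02, -0.4, -0.08], [-0.14, -0.4, -0.187, -0.03, -0.55, -0.11], [-0.174, -0.51, -0.187, -0.042, -0.71, -0.145]]}}

```text
time: 8.22
ee_pos: [0.6969, -0.172, 0.2722]
eef_rot: [-0.044, 0.96, 0.011, 0.277]
ft_force: [1.5, 1.7, -2.0]
width: 0.0138
grip_force: 35.0
```

Request:
{"fn": "drive_tool", "kwargs": {"increments": [[0, 0, 0, 0, 0, 0], [0, 0, 0, 0, 0, 0], [0, 0, 0, 0, 0, 0], [0, 0, 0, 0, 0, 0], [0, 0, 0, 0, 0, 0]]}}

```text
time: 8.63
ee_pos: [0.696, -0.1686, 0.2676]
eef_rot: [-0.044, 0.961, 0.013, 0.272]
ft_force: [0.2, 0.3, -1.7]
width: 0.0137
grip_force: 35.0
```

```bash
python3 - <<'E'
from h import *
s=read_state();print(s["ee_pos"],s["width"],s["joint_positions"])
p,q=tcp(.105);print(p,rows(p,q))
E
```

```text
[ 0.69600726 -0.16863874  0.26757267] 0.013704488410267635 [-0.23244688  0.16529602  0.55812435  1.71091261 -0.40305605  0.80837616
  2.16890814]
[ 0.6871329  -0.17379059  0.18257818] [ 0.1747 -0.0146  0.2251  0.0013 -0.0097  0.0005]
```

Request:
{"fn": "drive_tool", "kwargs": {"increments": [[0.03, -0.015, 0.06, 0, -0.01, 0], [0.08, -0.015, 0.12, 0, -0.01, 0], [0.13, -0.015, 0.18, 0, -0.01, 0], [0.175, -0.015, 0.225, 0, -0.01, 0], [0.175, -0.015, 0.225, 0, -0.01, 0]]}}

```text
time: 9.05
ee_pos: [0.6843, -0.174, 0.1777]
eef_rot: [-0.044, 0.961, 0.014, 0.272]
ft_force: [-0.6, 0.1, -2.5]
width: 0.0137
grip_force: 35.0
```

Request:
{"fn": "drive_tool", "kwargs": {"increments": [[0, 0, 0, 0, 0, 0], [0, 0, 0, 0, 0, 0], [0, 0, 0, 0, 0, 0], [0, 0, 0, 0, 0, 0], [0, 0, 0, 0, 0, 0]]}}

```text
time: 9.47
ee_pos: [0.6871, -0.1757, 0.184]
eef_rot: [-0.043, 0.96, 0.013, 0.277]
ft_force: [-1.0, -0.4, -1.5]
width: 0.0135
grip_force: 35.0
```

```bash
python3 - <<'E'
from h import *
s=read_state();p,q=tcp(.105);print(s["ee_pos"],rows(p,q))
a=camera("scene");b=camera("top")
f=lambda i,u,v:cv2.resize(i[v:v+60,u:u+80],(800,600),interpolation=cv2.INTER_CUBIC)
v=np.load("lub.npy");M=W(v,(.079,0,.111))[0]
Q=R.from_quat(s["eef_rot"]).as_matrix();o=s["ee_pos"]-.0187*Q[:,2];tip=o+.135*Q[:,0]
for n in("scene","top"):print(n,"mouth,tip,collar",proj(n,[M,tip,o+.06*Q[:,0]]).round(1).tolist())
cv2.imwrite("pics/c5.png",np.vstack([f(a,235,215)[:,:],])) 
cv2.imwrite("pics/c6.png",f(b,360,175))
cv2.imwrite("pics/c5.png",cv2.resize(np.hstack([a[210:290,235:315],b[170:250,355:435]]),(800,400),interpolation=cv2.INTER_CUBIC))
E
```

```text
[ 0.68713073 -0.17573188  0.18396662] [ 0.002   0.0064  0.0042 -0.0006  0.0033 -0.0015]
scene mouth,tip,collar [[257.8, 251.3], [253.2, 253.1], [242.8, 258.9]]
top mouth,tip,collar [[387.3, 219.5], [387.7, 208.9], [386.9, 181.8]]
```

View pics/c5.png

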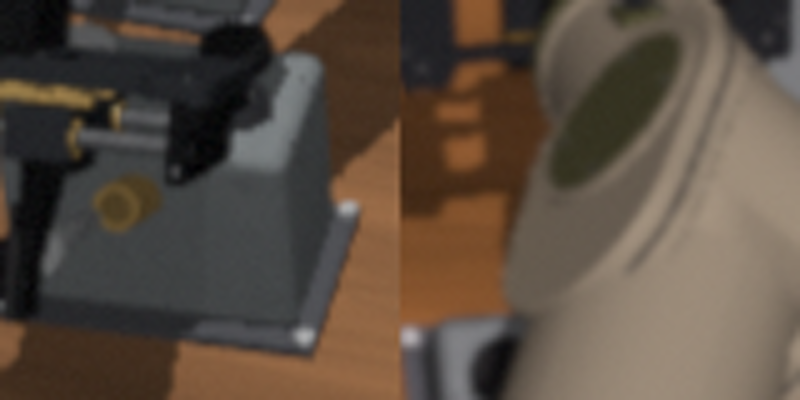

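The mouth is at scene (258,252), as predicted. The rod is hard to make out, so I take a contrast-stretched close crop.

```bash
python3 - <<'E'
from h import *
a=camera("scene")[235:275,225:278].astype(float)
a=np.clip((a-10)*2.2,0,255).astype(np.uint8)
im=cv2.resize(a,None,fx=15,fy=15,interpolation=cv2.INTER_CUBIC)
cv2.imwrite("pics/c7.png",im);print(im.shape)
E
```

```text
(600, 795, 3)
```

View pics/c7.png

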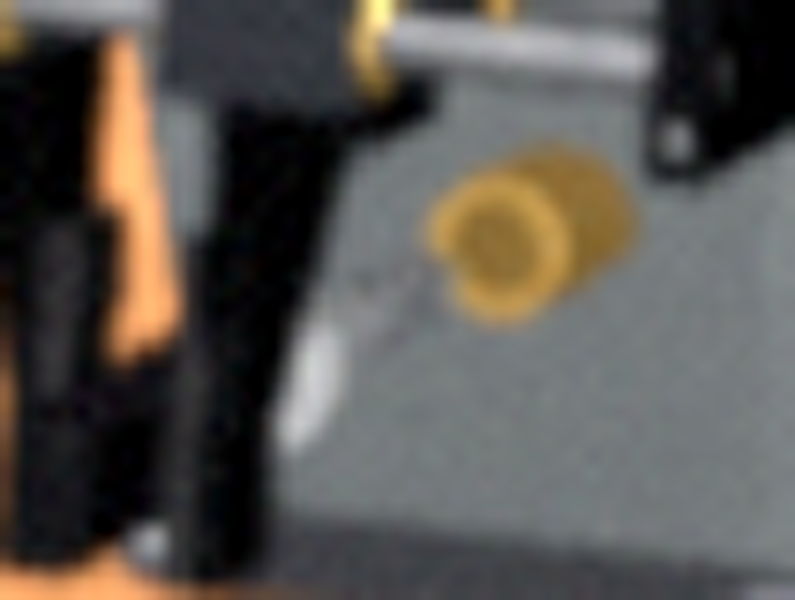

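The shaft comes out past the finger from about (248,257) to the tip at about (255.3,253.7), and its line runs through the bore centre at (258.3,251.3) within about 1 px. I insert gently.

Request:
{"fn": "drive_tool", "kwargs": {"increments": [[0.03, 0.003, 0.004, 0, 0, 0], [0.06, 0.003, 0.004, 0, 0, 0], [0.09, 0.003, 0.004, 0, 0, 0], [0.12, 0.003, 0.004, 0, 0, 0], [0.14, 0.003, 0.004, 0, 0, 0]]}}

```text
time: 10.03
ee_pos: [0.65, -0.1783, 0.1584]
eef_rot: [-0.043, 0.96, 0.013, 0.275]
ft_force: [-0.6, -0.1, -1.7]
width: 0.0138
grip_force: 35.0
```

```bash
python3 - <<'E'
from h import *
s=read_state();Q=R.from_quat(s["eef_rot"]);p,q=tcp(.065);print(rows(p,q),Q.inv().apply(s["ft_force"]),s["width"])
E
```

```text
[-0.0151  0.0038 -0.0024 -0.0004  0.0001 -0.0032] [ 1.38236289 -0.04203852  1.13254322] 0.013761964162366443
```

Tip is about 14 mm past the mouth with no contact force. Continuing.

Request:
{"fn": "drive_tool", "kwargs": {"increments": [[0.03, 0.001, 0, 0, 0, 0], [0.06, 0.002, 0, 0, 0, 0], [0.09, 0.002, 0, 0, 0, 0], [0.12, 0.002, -0.001, 0, 0, 0], [0.15, 0.002, -0.001, 0, 0, 0]]}}

```text
time: 10.45
ee_pos: [0.6126, -0.181, 0.1354]
eef_rot: [-0.043, 0.96, 0.013, 0.276]
ft_force: [-0.2, 0.3, -1.4]
width: 0.014
grip_force: 35.0
```

```bash
python3 - <<'E'
from h import *
s=read_state();Q=R.from_quat(s["eef_rot"]);p,q=tcp(.0);print(rows(p,q),Q.inv().apply(s["ft_force"]),s["width"],s["torque"])
E
```

```text
[ 0.0551  0.0009 -0.0012 -0.0005  0.0015 -0.0022] [0.9315682  0.28358512 1.07503758] 0.013953066046621854 [-0.01899172  0.73770626 -0.02073442]
```

16.5 mm still to go by the estimate. I close in slowly until the collar touches.

Request:
{"fn": "drive_tool", "kwargs": {"increments": [[0.012, 0, 0, 0, 0, 0], [0.024, 0, 0, 0, 0, 0], [0.036, 0, 0, 0, 0, 0], [0.045, 0, 0, 0, 0, 0], [0.05, 0, 0, 0, 0, 0]]}}

```text
time: 10.87
ee_pos: [0.6007, -0.182, 0.1278]
eef_rot: [-0.043, 0.96, 0.013, 0.276]
ft_force: [0.3, 0.2, -2.0]
width: 0.0139
grip_force: 35.0
```

Request:
{"fn": "drive_tool", "kwargs": {"increments": [[0.003, 0, 0, 0, 0, 0], [0.006, 0, 0, 0, 0, 0], [0.009, 0, 0, 0, 0, 0], [0.009, 0, 0, 0, 0, 0], [0.009, 0, 0, 0, 0, 0]]}}

```text
time: 11.28
ee_pos: [0.6, -0.1821, 0.1278]
eef_rot: [-0.044, 0.96, 0.012, 0.277]
ft_force: [5.2, 2.1, -0.2]
width: 0.013
grip_force: 35.0
```

```bash
python3 - <<'E'
from h import *
s=read_state();Q=R.from_quat(s["eef_rot"]);p,q=tcp(.0);print(rows(p,q),Q.inv().apply(s["ft_force"]),s["width"],s["torque"])
E
```

```text
[ 0.0057  0.001  -0.0002 -0.0013  0.005  -0.0012] [-4.43685635  1.57913964  3.07942981] 0.013013297730856466 [ 0.10627363 -0.43286232  0.04145658]
```

Request:
{"fn": "drive_tool", "kwargs": {"increments": [[0.003, 0, 0, 0, 0, 0], [0.006, 0, 0, 0, 0, 0], [0.008, 0, 0, 0, 0, 0], [0.008, 0, 0, 0, 0, 0], [0.008, 0, 0, 0, 0, 0]], "force": 50}}

```text
time: 11.7
ee_pos: [0.5998, -0.1822, 0.1282]
eef_rot: [-0.044, 0.959, 0.012, 0.279]
ft_force: [11.7, 1.3, 2.0]
width: 0.0137
grip_force: 50.0
```

```bash
python3 - <<'E'
from h import *
s=read_state();Q=R.from_quat(s["eef_rot"]);p,q=tcp(.0);print(rows(p,q),Q.inv().apply(s["ft_force"]),s["width"],s["torque"])
a=camera("scene")[230:270,225:278].astype(float)
a=np.clip((a-10)*2.2,0,255).astype(np.uint8)
cv2.imwrite("pics/c8.png",cv2.resize(a,None,fx=15,fy=15,interpolation=cv2.INTER_CUBIC))
E
```

```text
[ 0.0058  0.0011  0.0012 -0.0023  0.0094 -0.0003] [-11.04290444   0.20512399   4.5877393 ] 0.013707795137213418 [ 0.32219019 -1.92756958 -0.03119084]
```

View pics/c8.png

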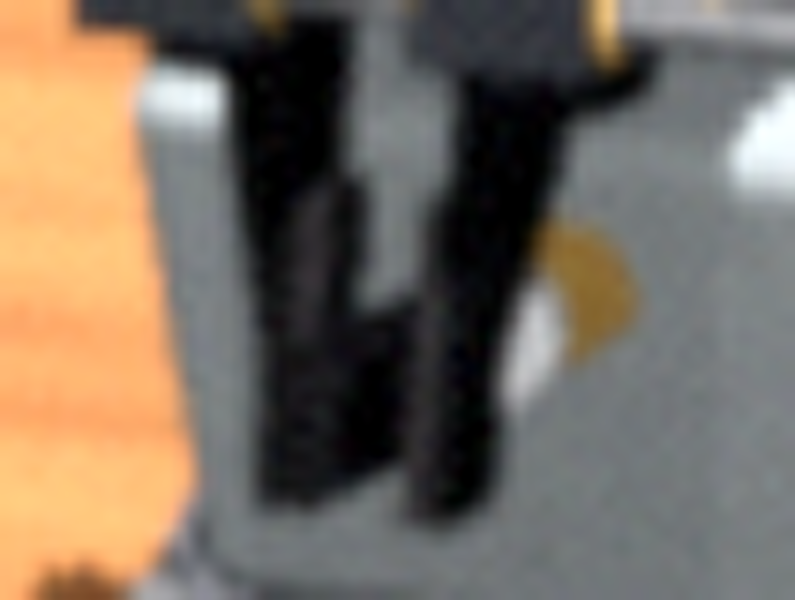

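The collar sits flush on the tube's mouth, with the white disc against the brass at about (261,252), and holds an 11 N push. Drawing the rod out.

Request:
{"fn": "drive_tool", "kwargs": {"increments": [[-0.03, 0, 0, 0, 0, 0], [-0.08, 0, 0, 0, 0, 0], [-0.14, 0, 0, 0, 0, 0], [-0.2, 0, 0, 0, 0, 0], [-0.26, 0, 0, 0, 0, 0]]}}

```text
time: 12.17
ee_pos: [0.6629, -0.1763, 0.1668]
eef_rot: [-0.043, 0.96, 0.013, 0.275]
ft_force: [0.3, -1.5, -1.6]
width: 0.0134
grip_force: 50.0
```

Request:
{"fn": "drive_tool", "kwargs": {"increments": [[-0.05, 0, 0, 0, 0, 0], [-0.1, 0, 0, 0, 0, 0], [-0.15, 0, 0, 0, 0, 0], [-0.2, 0, 0, 0, 0, 0], [-0.2, 0, 0, 0, 0, 0]]}}

```text
time: 12.58
ee_pos: [0.7154, -0.1709, 0.2]
eef_rot: [-0.044, 0.96, 0.013, 0.277]
ft_force: [0.3, 0.4, -0.8]
width: 0.0137
grip_force: 50.0
```

```bash
python3 - <<'E'
from h import *
s=read_state();Q=R.from_quat(s["eef_rot"]);print(s["ee_pos"],Q.inv().apply(s["ft_force"]),s["width"],s["joint_positions"])
q=toolrot(.09)
print(rows((.67,-.11,.26),q),rows((.67,-.09,.182),q))
E
```

```text
[ 0.71538042 -0.17085653  0.20000215] [0.18381043 0.36688029 0.84924397] 0.013724663213284154 [-0.18576721  0.26406286  0.52158645  1.7564659  -0.5326891   0.68541888
  2.28544308]
[ 5.200e-03  2.158e-01 -2.396e-01  2.000e-04  7.148e-01  2.600e-03] [ 1.384e-01  2.823e-01 -1.630e-02  2.000e-04  7.148e-01  2.600e-03]
```

Rod is out (collar about 135 mm from the mouth). Rising and levelling.

Request:
{"fn": "drive_tool", "kwargs": {"increments": [[0, 0.04, -0.08, 0, 0.1, 0], [0.005, 0.08, -0.16, 0, 0.25, 0], [0.005, 0.12, -0.24, 0, 0.4, 0], [0.005, 0.16, -0.24, 0, 0.55, 0], [0.005, 0.216, -0.24, 0, 0.7, 0]]}}

```text
time: 13.0
ee_pos: [0.6673, -0.1121, 0.2619]
eef_rot: [-0.044, 0.999, -0.0, 0.004]
ft_force: [1.2, -0.1, -1.3]
width: 0.0136
grip_force: 50.0
```

Request:
{"fn": "drive_tool", "kwargs": {"increments": [[0, 0, 0, 0, 0.015, 0], [0, 0, 0, 0, 0.015, 0], [0, 0, 0, 0, 0.015, 0], [0, 0, 0, 0, 0.015, 0], [0, 0, 0, 0, 0.015, 0]]}}

```text
time: 13.42
ee_pos: [0.667, -0.1124, 0.2593]
eef_rot: [-0.044, 0.999, 0.0, -0.0]
ft_force: [0.1, 0.1, -1.4]
width: 0.0135
grip_force: 50.0
```

```bash
python3 - <<'E'
from h import *
q=toolrot(.09);print(rows((.67,-.09,.182),q))
E
```

```text
[-0.0166  0.0732  0.2577  0.0009 -0.0006 -0.0024]
```

Request:
{"fn": "drive_tool", "kwargs": {"increments": [[-0.016, 0.03, 0.06, 0, 0, 0], [-0.016, 0.05, 0.12, 0, 0, 0], [-0.016, 0.073, 0.18, 0, 0, 0], [-0.016, 0.073, 0.23, 0, 0, 0], [-0.016, 0.073, 0.258, 0, 0, 0]]}}

```text
time: 13.83
ee_pos: [0.6693, -0.0885, 0.18]
eef_rot: [-0.045, 0.999, 0.001, -0.001]
ft_force: [0.2, -0.6, -2.0]
width: 0.0136
grip_force: 50.0
```

Request:
{"fn": "drive_tool", "kwargs": {"increments": [[0, 0, 0, 0, 0, 0], [0, 0, 0, 0, 0, 0], [0, 0, 0, 0, 0, 0], [0, 0, 0, 0, 0, 0], [0, 0, 0, 0, 0, 0]]}}

```text
time: 14.25
ee_pos: [0.6708, -0.089, 0.1823]
eef_rot: [-0.045, 0.999, 0.0, -0.0]
ft_force: [-1.0, -0.5, -1.4]
width: 0.0135
grip_force: 50.0
```

Request:
{"fn": "drive_tool", "kwargs": {"increments": [[0, 0, 0, 0, 0, 0], [0, 0, 0, 0, 0, 0], [0, 0, 0, 0, 0, 0], [0, 0, 0, 0, 0, 0], [0, 0, 0, 0, 0, 0]]}}

```text
time: 14.67
ee_pos: [0.6705, -0.0886, 0.1813]
eef_rot: [-0.045, 0.999, 0.0, -0.001]
ft_force: [-0.4, 0.2, -1.0]
width: 0.0135
grip_force: 50.0
```

```bash
python3 - <<'E'
from h import *
s=read_state();Q=R.from_quat(s["eef_rot"]).as_matrix();o=s["ee_pos"]-.0187*Q[:,2]
print(o,np.degrees(np.arcsin(Q[2,0])),s["joint_vel"].round(3),s["width"],s["ft_force"])
im=camera("scene");b=camera("top")
print(proj("scene",[o+.135*Q[:,0],o+.06*Q[:,0],o-.04*Q[:,0]]).round(1).tolist())
u,v=proj("scene",o)[0].astype(int)
cv2.imwrite("pics/end.png",cv2.resize(im[v-75:v+75,u-100:u+100],(800,600),interpolation=cv2.INTER_CUBIC));print(u,v)
E
```

```text
[ 0.67048817 -0.08865027  0.19997731] 0.11310412823235262 [-0.     0.    -0.     0.001  0.     0.    -0.001] 0.013506146732229394 [-0.44196598  0.23829666 -0.99377197]
[[290.1, 228.0], [281.7, 250.2], [269.2, 283.4]]
274 269
```

The picture budget is used up, so I check the rod's attitude numerically from the last scene image.

```bash
python3 - <<'E'
from h import *
im=cv2.imread("pics/end.png");im=cv2.resize(im,(200,150),interpolation=cv2.INTER_AREA)
h=cv2.cvtColor(im,cv2.COLOR_BGR2HSV);m=((h[...,1]<70)&(h[...,2]>75)).astype(np.uint8)
for y in range(24,70,2): print(y+194,''.join('#' if x else '.' for x in m[y,95:130]))
print("cols from",95+174)
E
```

```text
218 ...................................
220 .....................###...........
222 ....................##########.....
224 ..................#############....
226 ..................#############....
228 ......................######..#....
230 ...................................
232 ...................................
234 ...................................
236 ...................................
238 ...................................
240 ...................................
242 ...............................#...
244 ...................................
246 ...................................
248 ...................................
250 ...#...............................
252 ...................................
254 ...................................
256 ....................#.##...........
258 ....................############...
260 ...................................
262 ...................................
cols from 269
```

```bash
python3 - <<'E'
from h import *
im=cv2.imread("pics/end.png");im=cv2.resize(im,(200,150),interpolation=cv2.INTER_AREA)
g=cv2.cvtColor(im,cv2.COLOR_BGR2GRAY);s=cv2.cvtColor(im,cv2.COLOR_BGR2HSV)[...,1]
print("gray (saturated marked -)  cols 264..304")
for y in range(222,292,3): print(y,' '.join(f"{g[y-194,x-174]:3d}{'-' if s[y-194,x-174]>110 else ' '}" for x in range(264,305,2)))
E
```

```text
gray (saturated marked -)  cols 264..304
222  11   11   10   12   11   10   10    9   11   18   21   18   51  123  128  129  125  107  104- 103- 105-
225  10   10   13    7    9    7    7    8   10   18   38   73  124  127  128  125  118   90  101- 107- 106-
228  19   12    9   12   12   10    8    4   12   21   37   30   61   68   92  100   95   62   93- 106- 109-
231  22   11   13   10   11   10    5    8   21   21   20   21   22   21   22   23   29   32   34   38   43 
234  11   10   10    7   11   14   12   43-  39   19   28   60-  62-  58-  50   32   27   28   29   32   28 
237  27   12   12   13   10   10   23-  63-  41   19   33   52-  56-  59-  66-  58-  67   67   83   91   65 
240   8   12   11   11   10   14   13   22   21   16   20   20   20   20   23   45   52   47   49   53   42 
243  18   18   18   16   18   16   17   22   20   33   38   37   36   37   32   31   49   53   67   69   43 
246  41   35   32   28   26   24   22   23   22   26   27   29   29   31   35   37   39   38   41   42   42 
249  44-  44-  54-  73   74   72-  72-  71-  66-  64-  62-  57-  51   36   27 
[... 856 characters left out ...]
   66   66   65   50   42   40   48   56-  56-
276  44   35   10   13   11    9   10   17   10   30   74   44   40   43   42   66   78   48   54-  54-  57-
279  51-  43-  16   14   13   12   54-  68-  31-  57   48   43   43   42   43   59   70   51   54-  57-  56-
282  67-  82-  15   14   11   40-  97- 104- 102-  81-  55-  56-  56-  57-  56-  56-  54-  55-  56-  55-  56-
285  97-  85-  34-  23   24   73- 101-  95-  57-  51-  52-  53-  52-  52-  53-  55-  55-  57-  57-  58-  57-
288  94-  96-  97-  97-  97-  96-  72-  53-  50-  51-  49-  50-  52-  50-  51-  52-  52-  53-  53-  54-  54-
291  95-  95-  95-  93-  85-  53-  47-  46-  46-  48-  47-  48-  49-  50-  50-  50-  49-  51-  52-  51-  52-
```

The handle's end shows at about (270,285), matching the level pose. Grip width, force and joint speeds are steady, so I hand in.

```bash
python3 -c "
from bench import *
print(close_job())"
```

```text
the job is handed in; nothing more can be done
None
```

The job is handed in at about 15 s: the plunger was pressed to its stop and sprang back, the rod went in until its collar seated and came out again, and the arm holds it at 0.20 m, with the tool level to 0.1° (in the last picture only the handle end was visible to confirm that).

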